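Pack the mould's hardware caddy

TASK

Pack the hardware caddy for this mould: put the brass water coupling with the blue sleeve in the caddy's blue bin, the brass one with the red sleeve in the red bin, the lifting eyebolt in the yellow bin and the guide bush in the green bin. The two steel couplings belong to the hydraulics: leave them lying where they are.

Things in the scene. Friction and masses are not known exactly. Their poses are not given: they have to be found in the camera images.
- brass_blue: Brass quick coupling, blue sleeve. Lies on the mat, any yaw; 60 mm long, 24 mm thick, 0.14 kg: brass hexagon (24 mm across flats, on a flat: does not roll), brass hose tail and nose, blue sleeve 16 mm wide, 24 mm diameter. Axis = local x: tail end at -35, nose end at +25 mm. Origin: underside, below the sleeve's middle; the axis is 12 mm above it
- brass_red: Brass quick coupling, red sleeve. Lies on the mat, any yaw; 60 mm long, 24 mm thick, 0.14 kg: brass hexagon (24 mm across flats, on a flat: does not roll), brass hose tail and nose, red sleeve 16 mm wide, 24 mm diameter. Axis = local x: tail end at -35, nose end at +25 mm. Origin: underside, below the sleeve's middle; the axis is 12 mm above it
- eyebolt: Dark steel M10 lifting eyebolt lying on the mat, any yaw, 0.12 kg: ring 45 mm outside, 25 mm inside, of 10 mm round bar; 25 mm collar; threaded shank. Origin: on the mat under the ring's centre; shank along local -x (end at -39 mm), ring's far edge at x = +22 mm. Tipped 12 degrees on its collar, ring centre 9 mm up; grip the ring across its 45 mm width (local y)
- guide_bush: Bright steel shouldered guide bush standing on its flange on the mat, 0.15 kg: tube 40 mm tall, 30 mm outside, 20 mm bore, flange of 38 mm diameter and 6 mm height at the foot. Origin: centre of its underside; local z is its axis. The blue-green mat is 4 mm thick; things on it are 90 mm or more apart (centres); two dark cap screws 35 mm tall, 16 mm wide stand among them
- steel_blue: Steel quick coupling, blue sleeve (hydraulic, silver-grey: look-alike). Lies on the mat, any yaw; 60 mm long, 24 mm thick, 0.14 kg: steel hexagon (24 mm across flats, on a flat: does not roll), steel hose tail and nose, blue sleeve 16 mm wide, 24 mm diameter. Axis = local x: tail end at -35, nose end at +25 mm. Origin: underside, below the sleeve's middle; the axis is 12 mm above it
- steel_red: Steel quick coupling, red sleeve (hydraulic, silver-grey: look-alike). Lies on the mat, any yaw; 60 mm long, 24 mm thick, 0.14 kg: steel hexagon (24 mm across flats, on a flat: does not roll), steel hose tail and nose, red sleeve 16 mm wide, 24 mm diameter. Axis = local x: tail end at -35, nose end at +25 mm. Origin: underside, below the sleeve's middle; the axis is 12 mm above it
- bin_blue: Blue open parts bin, fixed in the grey caddy. Outside 116 (x) by 112 (y) mm, walls and floor 3 mm; back (+x) 48 mm high, front lip (-x, white label) 26 mm, sides 48 mm, lower at the front. Origin: centre of its underside, 3 mm above the bench; inner floor 3 mm higher. The four bins stand 2 by 2, 3 mm apart; which is where changes
- bin_red: Red open parts bin, fixed in the grey caddy. Outside 116 (x) by 112 (y) mm, walls and floor 3 mm; back (+x) 48 mm high, front lip (-x, white label) 26 mm, sides 48 mm, lower at the front. Origin: centre of its underside, 3 mm above the bench; inner floor 3 mm higher. The caddy stands left or right on the bench, turned a little
- bin_yellow: Yellow open parts bin, fixed in the grey caddy. Outside 116 (x) by 112 (y) mm, walls and floor 3 mm; back (+x) 48 mm high, front lip (-x, white label) 26 mm, sides 48 mm, lower at the front. Origin: centre of its underside, 3 mm above the bench; inner floor 3 mm higher. The caddy's own wall is 30 mm high
- bin_green: Green open parts bin, fixed in the grey caddy. Outside 116 (x) by 112 (y) mm, walls and floor 3 mm; back (+x) 48 mm high, front lip (-x, white label) 26 mm, sides 48 mm, lower at the front. Origin: centre of its underside, 3 mm above the bench; inner floor 3 mm higher. The caddy has a 62 mm high steel carrying loop on its +y and -y sides
Things that resemble listed ones, but are neither listed nor needed, are in the scene too. Of the things shaped like the eyebolt, the steel one is meant.

How it is judged:
By the outcome, as a careful person would: the job done as asked, in the order asked, and still so for the second after the job is handed in, with the robot touching nothing.
It also fails if it takes over 109 s, if anything falls off the work surface, if the arm or the gripper's body presses on something with over 40 N, if the wrist force passes 120 N, or if a joint passes its speed limit or range.

ROBOT

A 6-joint arm with a two-finger parallel gripper is mounted at the origin on the work surface. World frame = base frame: x ahead of the robot, y to its left, z up, the work surface at z = 0. Lengths are in m, angles in rad, forces in N, time in s.
With the tool pointing down it reaches from about 0.3 to 0.875 m from the base axis. Payload 6.4 kg.
Tool frame: the origin (TCP) lies midway between the tips of the shut fingers; the grasp point (between the pads) lies 19 mm behind it (ctrl.tcp_to_grasp is the distance from the TCP to the grasp point, in m); z points along the fingers, y is the direction in which the jaws open and shut (so a half turn about z gives the same grasp; the last joint's range is limited). The gripper opens to 85 mm and grips with 20 to 120 N. Pads are 22 mm wide; open, the fingers measure 114 mm over their backs; the gripper's body (76 mm by 85 mm) begins 54 mm behind the grasp point. The pads swing forward as they close: fully open they stand 13 mm farther back than shut.
Start: joints at [0.954, 0.181, 1.607, -0, 1.354, -0.206], TCP at [0.23, 0.527, 0.231] pointing down, gripper open.
Joint ranges: [-2.99, 2.99], [-0.89, 2.07], [0.3, 2.58], [-1.14, 4.28], [0, 2.63], [-3.12, 3.12]. Speed limits (rad/s): [2.57, 2.57, 3.01, 3.14, 3.14, 3.14].

INTERFACE

Orientations are given as a unit quaternion [w, x, y, z].
In Python, from bench import monitor, imaging, order, spotter, ctrl gives the robot as it stands.
- The arm moves only by the shell command python3 -m pendant 'ROWS'. ROWS is JSON, a list that holds one entry, the list of rows, each a list of 5 numbers: the shift along the world's x, y, z in mm, then the turn about the world's z in degrees, then the finger opening in mm, from 0 to 85.4. A call has 1 to 8 rows; each row shifts and turns the commanded pose from where the row before left it; what a row does not reach is not made up. A row lasts 1/8 s, in which the tool goes at most 62.5 mm and 10.7 degrees, less where a joint would pass 70% of its speed; a pose out of reach is approached as far as the arm can. A call with a gripper value outside its range is refused whole. The fingers move at their own pace and stop on an object; the grip force is fixed at half the most. Time passes only in rows, so rows that do not move let the fingers close. It gives the time, the measured TCP pose, the force and the opening at its end, in the units of the state.
- monitor.get_obs(): the state, without advancing time (a new reading comes with each control period).
- imaging.camera(name): name is "side" or "top" or "wrist"; returns a dict with "img" (384x512x3 uint8, red, green, blue), "vfov" (degrees; the focal length in pixels is half the picture's height over the tangent of half this angle, whatever the lens; pixels are square), "cx", "cy" (the principal point, pixels), "origin" and "orientation" of the camera in the world. Camera axes: x right, y down, z forward; pixel columns grow to the right and rows downward; lengths in m; the calibration is good to about 2 mm. A picture is of the moment at which its call begins. There is no depth.
- order.hand_in(): hands the job in, once; it reports no verdict.
Trained networks look in the newest picture that a camera, given by its name, has taken for a name from the list of things; names that differ only in an ending like _2 or _b are one class to them, and where a whole thing is asked for, a point or a joint stands for the part that bears it (a point fixed in the world has none). Each returns a list of dicts, best first, with "confidence" (0 to 1); they miss things now and then, are a little off and sometimes report something else, mostly with a low value. They report only what shows in the picture. A call takes as long as a camera call. They do not tell look-alikes from the thing itself.
- spotter.recognise(camera, thing): "at" ([x, y, z] in m, in the coordinates of the camera as it stood for that picture, good to about 4 mm: the middle of the surface that is visible of it).
- spotter.tip_of(camera, thing): "at" ([x, y, z] in m, in the coordinates of the camera as it stood for that picture, good to about 4 mm: a listed point, or the origin of a listed thing).
The state is a dict: "time_s": time; "q": joint angles; "dq": joint speeds; "joint_efforts": joint torques, N m; "eef_pos": TCP position; "eef_rot": TCP orientation; "wrist_force": force on the tool from outside, world axes, zero at the start; "torque": the same for the moment, N m; "opening": opening from 0.0 (shut) to 1.0 (fully open).
Only numpy, scipy, OpenCV 4.12 (cv2) and the standard library are available. Lean on these libraries where they do the work, as an engineer would, in place of code of your own. Each camera call takes 0.05 s, during which the arm holds its last target. There are 200 camera calls.

## Working session

There is one attempt and no reset: what is moved stays moved. The work goes in short steps, Python scripts to look and compute and a shell command to move; the robot and the scene stay as the last step left them, time stands still between calls to the robot, and variables do not carry over. Pictures are saved under pics/ and viewed, about 12 in all and at most 16, crops included, and the job is handed in when it is done.

```bash
mkdir -p pics; ls; cat > h.py <<'E'
import numpy as np, cv2
from scipy.spatial.transform import Rotation as R
from bench import monitor, imaging, order, spotter, ctrl
def rot(q): return R.from_quat([q[1],q[2],q[3],q[0]]).as_matrix()
def cam(n,save=None):
    c=imaging.camera(n); c['R']=rot(c['orientation']); c['o']=np.array(c['origin'])
    c['f']=c['img'].shape[0]/2/np.tan(np.radians(c['vfov']/2))
    if save: cv2.imwrite('pics/'+save,c['img'][:,:,::-1])
    return c
def w(c,p): return c['R']@np.array(p)+c['o']
def px(c,P):
    p=c['R'].T@(np.array(P)-c['o']); return p[:2]/p[2]*c['f']+[c['cx'],c['cy']]
def ray(c,u,v,z):
    d=c['R']@np.array([(u-c['cx'])/c['f'],(v-c['cy'])/c['f'],1]); return c['o']+d*(z-c['o'][2])/d[2]
E
python3 - <<'E'
from h import *
np.set_printoptions(precision=3,suppress=True)
c=cam('top','top0.png'); print(c['o'],c['R'].tolist(),c['f'],c['cx'],c['cy'])
for t in ['brass_blue','brass_red','steel_blue','eyebolt','guide_bush','bin_blue','bin_red','bin_yellow','bin_green']:
    for d in spotter.tip_of('top',t):
        P=w(c,d['at']); print(t,round(d['confidence'],2),P,px(c,P).round())
s=cam('side','side0.png')
o=monitor.get_obs(); print(o['time_s'],o['eef_rot'],ctrl.tcp_to_grasp)
E
```

```text
pics
[0.288 0.058 1.217] [[-0.02918631874766001, -0.9821368539633334, 0.18589071758688325], [-0.9994083753142119, 0.03205759059642651, 0.012458340056355072], [-0.018195003428630174, -0.18541712696554843, -0.9824914406131355]] 460.91509720664044 255.10131679927397 194.47102555043057
brass_red 0.7 [0.493 0.3   0.   ] [171. 206.]
steel_blue 0.53 [0.468 0.076 0.001] [255. 213.]
eyebolt 0.64 [ 0.505  0.465 -0.007] [111. 204.]
eyebolt 0.55 [0.476 0.187 0.   ] [213. 211.]
guide_bush 0.44 [ 0.612  0.292 -0.001] [174. 163.]
bin_blue 0.71 [ 0.488 -0.252 -0.003] [377. 202.]
bin_red 0.56 [ 0.602 -0.232  0.   ] [366. 160.]
bin_yellow 0.73 [ 0.467 -0.141 -0.002] [336. 211.]
bin_yellow 0.54 [0.468 0.076 0.002] [255. 213.]
bin_yellow 0.3 [ 0.602 -0.231  0.001] [366. 160.]
bin_green 0.57 [ 0.583 -0.116  0.007] [325. 168.]
0.55 [-0.     0.204  0.979 -0.   ] 0.0187
```

```bash
python3 - <<'E'
from h import *
i=cv2.imread('pics/top0.png'); print(i.shape)
cv2.imwrite('pics/top0b.png',cv2.resize(i[110:270,60:320],(800,492),interpolation=cv2.INTER_CUBIC))
E
```

```text
(384, 512, 3)
```

View pics/top0.png

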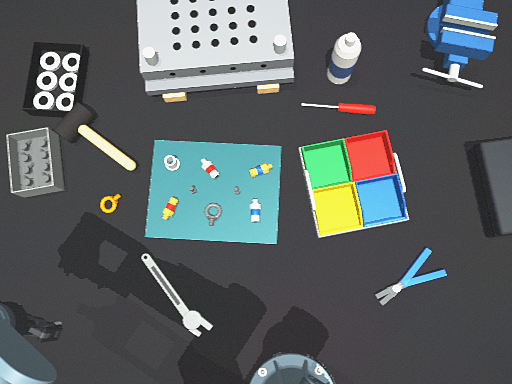

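View pics/top0b.png

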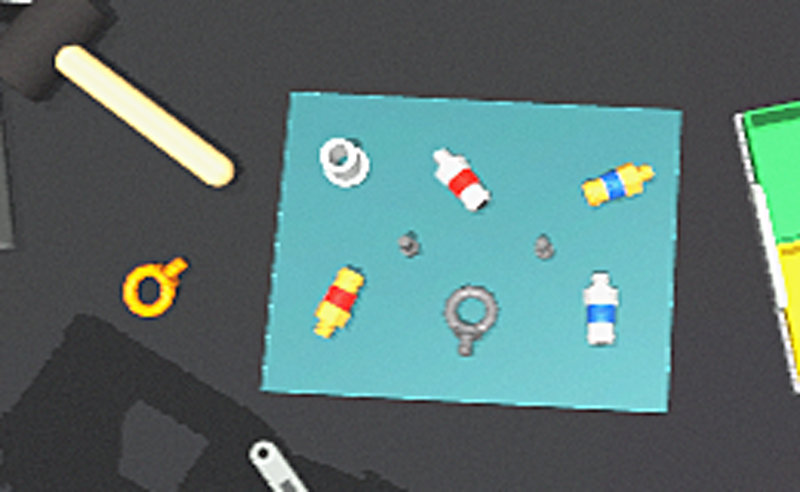

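View pics/side0.png

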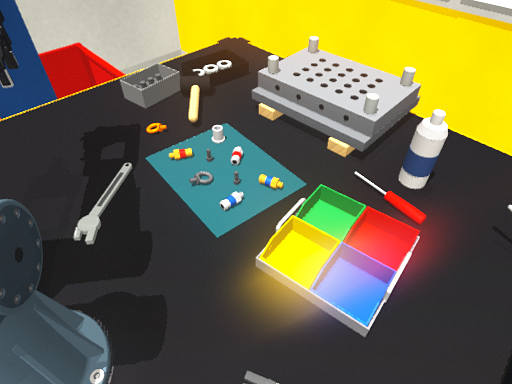

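```bash
cat >> h.py <<'E'
def blobs(c,poly,z=0.02):
    """non-mat blobs inside world polygon of mat"""
    hsv=cv2.cvtColor(c['img'],cv2.COLOR_RGB2HSV).astype(int)
    return hsv
E
python3 - <<'E'
from h import *
np.set_printoptions(precision=3,suppress=True)
for cn in ['top','side']:
    c=cam(cn); hsv=cv2.cvtColor(c['img'],cv2.COLOR_RGB2HSV).astype(int)
    H,S,V=hsv[...,0],hsv[...,1],hsv[...,2]
    corners=np.array([px(c,ray0) for ray0 in [[.55,.1,.02]]]) 
    mat=(abs(H-90)<8)&(S>80)
    m=cv2.morphologyEx(mat.astype(np.uint8),cv2.MORPH_OPEN,np.ones((3,3)))
    n,l,st,_=cv2.connectedComponentsWithStats(m); k=1+np.argmax(st[1:,4])
    hull=cv2.convexHull(cv2.findContours((l==k).astype(np.uint8),0,2)[0][0])
    hm=cv2.fillConvexPoly(np.zeros_like(m),hull,1); hm=cv2.erode(hm,np.ones((5,5)))
    ob=(hm&~mat).astype(np.uint8)
    n,l,st,ce=cv2.connectedComponentsWithStats(ob)
    for i in range(1,n):
        if st[i,4]<25: continue
        v,u=np.nonzero(l==i); P=np.array([ray(c,a,b,.016) for a,b in zip(u,v)])[:,:2]
        ev,E=np.linalg.eigh(np.cov(P.T)); d=E[:,1]
        s=(S[v,u]>110); b=s&(abs(H[v,u]-108)<14); r=s&((H[v,u]<6)|(H[v,u]>172)); y=s&(abs(H[v,u]-23)<10)
        print(cn,'px',ce[i].round(),'n',st[i,4],'ctr',P.mean(0),'yaw',np.degrees(np.arctan2(d[1],d[0])).round(1),'sd mm',np.sqrt(ev)*1000,'blue',b.sum(),P[b].mean(0) if b.any() else '','red',r.sum(),P[r].mean(0) if r.any() else '','yel',y.sum())
c=cam('top')
# bins: fit centroids from colours
hsv=cv2.cvtColor(c['img'],cv2.COLOR_RGB2HSV).astype(int)
for t in ['brass_blue','bin_blue','bin_red','bin_yellow','bin_green','eyebolt','guide_bush']:
  for cn in ['top','side']:
    cc=cam(cn)
    for d in spotter.tip_of(cn,t)[:2]: print(cn,t,round(d['confidence'],2),w(cc,d['at']))
print(monitor.get_obs()['time_s'])
E
```

```text
top px [171. 162.] n 192 ctr [0.61  0.296] yaw -139.8 sd mm [ 9.891 12.336] blue 0  red 0  yel 0
top px [209. 168.] n 207 ctr [0.591 0.194] yaw -142.9 sd mm [ 7.252 17.307] blue 0  red 48 [0.59  0.192] yel 0
top px [260. 169.] n 203 ctr [0.583 0.057] yaw 109.3 sd mm [ 7.259 17.082] blue 44 [0.582 0.06 ] red 0  yel 115
top px [192. 190.] n 36 ctr [0.534 0.24 ] yaw -138.9 sd mm [3.863 5.54 ] blue 0  red 0  yel 0
top px [236. 190.] n 34 ctr [0.528 0.123] yaw -159.5 sd mm [3.913 5.156] blue 0  red 0  yel 0
top px [169. 208.] n 220 ctr [0.487 0.301] yaw 153.0 sd mm [ 7.546 17.091] blue 1 [0.512 0.283] red 51 [0.49  0.299] yel 134
top px [255. 210.] n 213 ctr [0.473 0.075] yaw 179.9 sd mm [ 7.451 16.714] blue 52 [0.47  0.075] red 0  yel 0
top px [212. 213.] n 200 ctr [0.47  0.187] yaw 169.8 sd mm [12.011 15.975] blue 0  red 0  yel 0
side px [218. 136.] n 168 ctr [0.611 0.297] yaw 50.3 sd mm [ 9.571 20.379] blue 0  red 0  yel 0
side px [236. 155.] n 174 ctr [0.591 0.193] yaw -139.5 sd mm [ 7.515 21.146] blue 0  red 38 [0.596 0.197] yel 0
side px [181. 153.] n 227 ctr [0.487 0.302] yaw 151.4
[... 810 characters left out ...]
 0.002]
top bin_red 0.62 [0.469 0.077 0.001]
side bin_red 0.71 [0.486 0.297 0.003]
side bin_red 0.55 [ 0.603 -0.229  0.   ]
top bin_yellow 0.74 [ 0.467 -0.139  0.003]
top bin_yellow 0.38 [0.493 0.302 0.002]
side bin_yellow 0.63 [ 0.465 -0.138  0.003]
side bin_yellow 0.46 [0.488 0.298 0.002]
top bin_green 0.61 [ 0.586 -0.117  0.006]
side bin_green 0.61 [ 0.586 -0.113  0.007]
top eyebolt 0.76 [ 0.475  0.189 -0.002]
top eyebolt 0.73 [ 0.503  0.466 -0.001]
side eyebolt 0.73 [0.476 0.187 0.001]
side eyebolt 0.51 [0.504 0.47  0.002]
top guide_bush 0.59 [ 0.613  0.295 -0.   ]
top guide_bush 0.57 [0.467 0.077 0.002]
side guide_bush 0.76 [0.611 0.298 0.006]
side guide_bush 0.2 [0.58  0.067 0.002]
2.1
```

```bash
python3 -m pendant '[[[35,-46,0,-6,55],[35,-46,0,-6,55],[35,-46,0,-6,55],[35,-46,0,-6,55],[35,-46,0,-6,55],[35,-46,0,-6,55],[35,-46,0,-6,55],[35,-46,0,-6,55]]]'
```

```text
time_s: 3.1
eef_pos: [0.5106, 0.1575, 0.2316]
eef_rot: [0.0, 0.586, 0.81, 0.0]
wrist_force: [0.4, -0.5, 0.8]
opening: 0.644
```

```bash
python3 -m pendant '[[[36,-49,0,0,55],[36,-49,0,0,55],[0,0,-40,0,55],[0,0,0,0,55],[0,0,0,0,55]]]'
```

```text
time_s: 3.72
eef_pos: [0.5817, 0.0617, 0.1922]
eef_rot: [0.0, 0.584, 0.812, 0.0]
wrist_force: [1.4, 0.3, -0.3]
opening: 0.646
```

```bash
cat >> h.py <<'E'
def st():
    o=monitor.get_obs(); Rm=rot(o['eef_rot']); y=Rm[:,1]
    print('t',o['time_s'],'tcp mm',(np.array(o['eef_pos'])*1000).round(1),'jaw',np.degrees(np.arctan2(y[1],y[0])).round(1),'tilt',Rm[:,2].round(3),'open mm',round(o['opening']*85.4,1),'F',np.round(o['wrist_force'],1),'q6',round(o['q'][5],2))
E
python3 - <<'E'
from h import *
np.set_printoptions(precision=3,suppress=True)
st(); c=cam('wrist','w1.png')
for d in spotter.tip_of('wrist','brass_blue')[:3]: P=w(c,d['at']); print(d['confidence'],P,px(c,P))
print(px(c,[.583,.06,.016]))
E
```

```text
t 3.725 tcp mm [581.7  61.7 192.2] jaw 18.5 tilt [ 0.  0. -1.] open mm 55.2 F [ 1.4  0.3 -0.3] q6 -0.42
0.95 [0.58  0.061 0.002] [256.679 165.17 ]
[259.072 170.53 ]
```

View pics/w1.png

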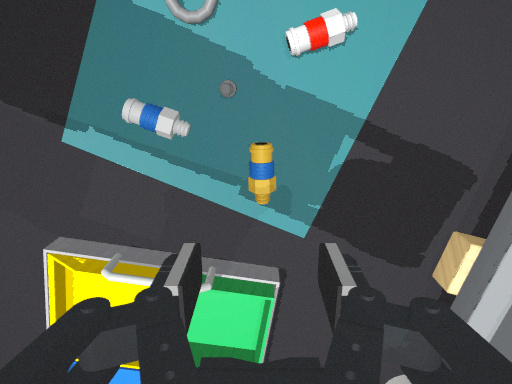

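```bash
python3 -m pendant '[[[0,-1,-55,0,55],[0,0,-55,0,55],[0,0,-45,0,55],[0,0,-31,0,55],[0,0,0,0,55],[0,0,0,0,15],[0,0,0,0,15],[0,0,0,0,15]]]'; python3 -m pendant '[[[0,0,0,0,15],[0,0,20,0,15],[0,0,50,0,15],[0,0,50,0,15],[0,0,0,0,15]]]'
```

```text
time_s: 4.82
eef_pos: [0.5837, 0.0603, 0.0082]
eef_rot: [0.002, 0.584, 0.811, 0.001]
wrist_force: [-0.6, 0.2, 6.3]
opening: 0.265
time_s: 5.45
eef_pos: [0.5858, 0.0599, 0.1326]
eef_rot: [0.005, 0.584, 0.811, 0.003]
wrist_force: [0.6, -0.4, -2.0]
opening: 0.265
```

```bash
python3 -m pendant '[[[-16,-52,0,-1,15],[-16,-52,0,-1,15],[-16,-52,0,-1,15],[-16,-52,0,-2,15],[-16,-52,0,-2,15],[-16,-51,0,-1,15],[0,0,0,0,15],[0,0,0,0,15]]]'; cat > l.py <<'E'
import sys
from h import *
np.set_printoptions(precision=3,suppress=True)
st(); c=cam('wrist',sys.argv[1])
for t in sys.argv[2:]:
  for d in spotter.tip_of('wrist',t)[:2]: P=w(c,d['at']); print(t,d['confidence'],P,px(c,P))
E
python3 l.py w2.png bin_blue
```

```text
time_s: 6.45
eef_pos: [0.4852, -0.2503, 0.1252]
eef_rot: [-0.0, 0.64, 0.768, 0.0]
wrist_force: [0.1, -0.2, -1.9]
opening: 0.27
t 6.45 tcp mm [ 485.2 -250.3  125.2] jaw 10.4 tilt [-0.     0.001 -1.   ] open mm 23.0 F [ 0.1 -0.2 -1.9] q6 -0.88
bin_blue 0.74 [ 0.491 -0.25   0.004] [265.723 185.511]
```

View pics/w2.png

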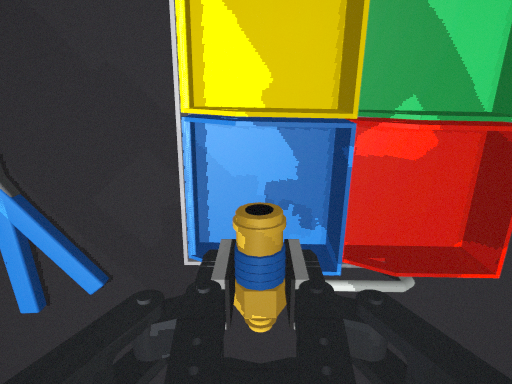

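```bash
python3 -m pendant '[[[3,0,-50,0,15],[0,0,-40,0,15],[0,0,-20,0,15],[0,0,0,0,15],[0,0,0,0,45],[0,0,0,0,45],[0,0,0,0,45],[0,0,0,0,45]]]'; python3 -m pendant '[[[0,0,40,0,45],[0,0,60,0,45],[0,0,50,0,55],[0,0,0,0,55]]]'; python3 -c "from h import *;st()"
```

```text
time_s: 7.55
eef_pos: [0.4889, -0.2511, 0.0159]
eef_rot: [0.001, 0.64, 0.769, 0.0]
wrist_force: [-0.1, -0.2, 0.5]
opening: 0.525
time_s: 8.05
eef_pos: [0.4912, -0.253, 0.1707]
eef_rot: [0.005, 0.64, 0.769, 0.0]
wrist_force: [1.0, -0.8, -0.6]
opening: 0.648
t 8.05 tcp mm [ 491.2 -253.   170.7] jaw 10.5 tilt [ 0.008 -0.006 -1.   ] open mm 55.3 F [ 1.  -0.8 -0.6] q6 -0.87
```

```bash
python3 -m pendant '[[[0,57,0,6,55],[0,57,0,6,55],[0,57,0,6,55],[0,57,0,6,55],[0,57,0,6,55],[0,57,0,6,55],[0,57,0,6,55],[0,57,0,6,55]]]'; python3 -m pendant '[[[0,48,0,4,55],[0,47,0,1,55],[0,0,0,0,55],[0,0,0,0,55]]]'; python3 l.py w3.png brass_red
```

```text
time_s: 9.05
eef_pos: [0.4878, 0.2069, 0.1643]
eef_rot: [-0.001, 0.27, 0.963, -0.0]
wrist_force: [0.2, -0.5, 0.8]
opening: 0.646
time_s: 9.55
eef_pos: [0.4879, 0.2997, 0.1641]
eef_rot: [-0.001, 0.229, 0.973, -0.001]
wrist_force: [-0.8, 0.7, -0.4]
opening: 0.641
t 9.55 tcp mm [487.9 299.7 164.1] jaw 63.5 tilt [-0.002 -0.001 -1.   ] open mm 54.8 F [-0.8  0.7 -0.4] q6 -0.76
brass_red 0.94 [0.493 0.302 0.005] [262.993 175.593]
brass_red 0.16 [0.612 0.293 0.003] [306.438 277.571]
```

View pics/w3.png

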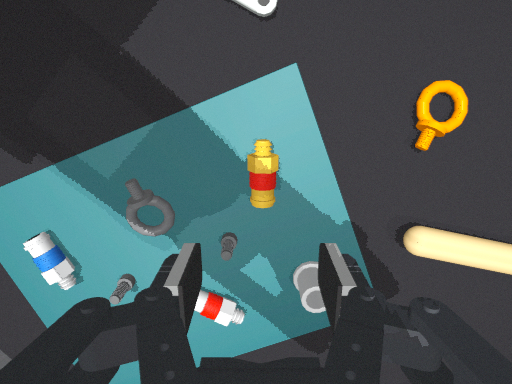

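```bash
python3 -m pendant '[[[3,1,-55,0,55],[0,0,-50,0,55],[0,0,-30,0,55],[0,0,-23,0,55],[0,0,0,0,15],[0,0,0,0,15],[0,0,0,0,15],[0,0,0,0,15]]]'; python3 -m pendant '[[[0,0,20,0,15],[0,0,50,0,15],[0,0,50,0,15],[14,-50,0,-6,15],[14,-55,0,-6,15],[14,-55,0,-6,15],[14,-55,0,-6,15],[14,-55,0,-6,15]]]'; python3 -m pendant '[[[14,-55,0,-6,15],[14,-55,0,-6,15],[14,-55,0,-6,15],[2,-55,0,-5,15],[0,-41,0,0,15],[0,0,0,0,15],[0,0,0,0,15]]]';python3 l.py w4.png bin_red
```

```text
time_s: 10.65
eef_pos: [0.4922, 0.3013, 0.0082]
eef_rot: [0.001, 0.23, 0.973, 0.0]
wrist_force: [0.5, 0.3, -1.9]
opening: 0.259
time_s: 11.65
eef_pos: [0.5624, 0.0295, 0.1293]
eef_rot: [0.001, 0.475, 0.88, 0.0]
wrist_force: [0.8, 0.1, -2.5]
opening: 0.259
time_s: 12.52
eef_pos: [0.6056, -0.2295, 0.1282]
eef_rot: [0.0, 0.64, 0.769, 0.0]
wrist_force: [-0.1, 0.5, -2.4]
opening: 0.257
t 12.525 tcp mm [ 605.6 -229.5  128.2] jaw 10.4 tilt [ 0.001  0.    -1.   ] open mm 21.9 F [-0.1  0.5 -2.4] q6 -0.73
bin_red 0.68 [ 0.61  -0.233  0.005] [261.978 188.897]
```

View pics/w4.png

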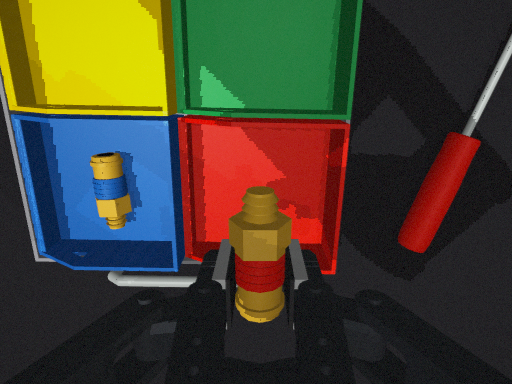

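```bash
python3 -m pendant '[[[0,0,-50,0,15],[0,0,-40,0,15],[0,0,-21,0,15],[0,0,0,0,15],[0,0,0,0,45],[0,0,0,0,45],[0,0,0,0,45],[0,0,0,0,45]]]'; python3 -m pendant '[[[0,0,40,0,45],[0,0,60,0,45],[0,0,50,0,60],[-10,58,0,9,70],[-10,58,0,9,70],[-10,58,0,9,70],[-10,58,0,9,70],[-15,58,0,9,70]]]';python3 -m pendant '[[[-30,50,0,9,70],[-30,45,0,9,70],[-10,32,0,7,70],[0,0,0,0,70],[0,0,0,0,70]]]';python3 l.py w5.png eyebolt
```

```text
time_s: 13.62
eef_pos: [0.6059, -0.2301, 0.017]
eef_rot: [0.001, 0.64, 0.769, 0.0]
wrist_force: [-0.5, 0.4, -0.5]
opening: 0.524
time_s: 14.62
eef_pos: [0.5503, 0.0619, 0.1667]
eef_rot: [0.001, 0.295, 0.956, 0.0]
wrist_force: [0.5, 0.3, -0.2]
opening: 0.82
time_s: 15.25
eef_pos: [0.481, 0.1868, 0.1665]
eef_rot: [0.0, 0.084, 0.996, -0.0]
wrist_force: [0.3, 0.5, -0.1]
opening: 0.817
t 15.25 tcp mm [481.  186.8 166.5] jaw 80.4 tilt [ 0.001 -0.    -1.   ] open mm 69.7 F [ 0.3  0.5 -0.1] q6 -1.26
eyebolt 0.57 [0.481 0.188 0.001] [260.119 169.854]
```

View pics/w5.png

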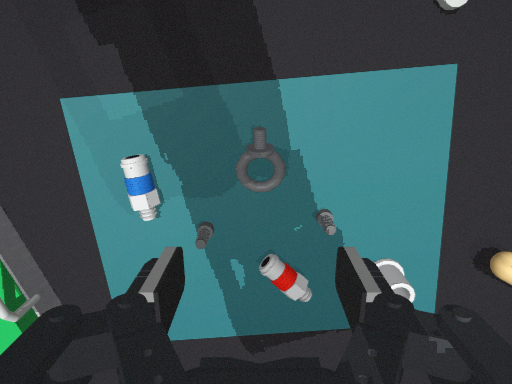

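```bash
python3 - <<'E'
from h import *
c=cam('wrist'); print(ray(c,260,169,.013),px(c,[.481,.187,.013]))
E
```

```text
[0.47742854 0.18779531 0.013     ] [259.80196391 172.86020999]
```

```bash
python3 -m pendant '[[[-3,1,-55,0,65],[0,0,-50,0,65],[0,0,-35,0,65],[0,0,-22,0,65],[0,0,0,0,65],[0,0,0,0,30],[0,0,0,0,30],[0,0,0,0,30]]]'; python3 -m pendant '[[[0,0,0,0,30],[0,0,20,0,30],[0,0,50,0,30],[0,0,0,0,30],[0,0,0,0,30]]]';python3 l.py w6.png
```

```text
time_s: 16.4
eef_pos: [0.4791, 0.1882, 0.0057]
eef_rot: [0.002, 0.083, 0.997, 0.0]
wrist_force: [0.4, -1.2, 4.2]
opening: 0.492
time_s: 17.02
eef_pos: [0.4771, 0.1882, 0.074]
eef_rot: [-0.0, 0.083, 0.997, -0.0]
wrist_force: [-1.3, 0.7, -1.6]
opening: 0.494
t 17.025 tcp mm [477.1 188.2  74. ] jaw 80.5 tilt [-0. -0. -1.] open mm 42.2 F [-1.3  0.7 -1.6] q6 -1.26
```

View pics/w6.png

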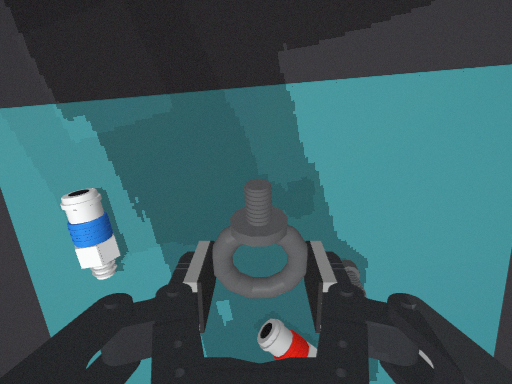

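```bash
python3 -m pendant '[[[0,0,55,0,30],[0,-55,0,3,30],[0,-55,0,4,30],[0,-55,0,4,30],[0,-55,0,4,30],[0,-55,0,4,30],[-1,-52,0,1,30],[0,0,0,0,30]]]'; python3 l.py w7.png bin_yellow
```

```text
time_s: 18.08
eef_pos: [0.4757, -0.1418, 0.1279]
eef_rot: [-0.001, -0.089, 0.996, 0.0]
wrist_force: [-0.3, 0.6, -0.2]
opening: 0.496
t 18.075 tcp mm [ 475.7 -141.8  127.9] jaw 100.2 tilt [-0.002  0.    -1.   ] open mm 42.3 F [-0.3  0.6 -0.2] q6 -2.28
bin_yellow 0.66 [ 0.472 -0.138  0.002] [264.007 177.686]
```

View pics/w7.png

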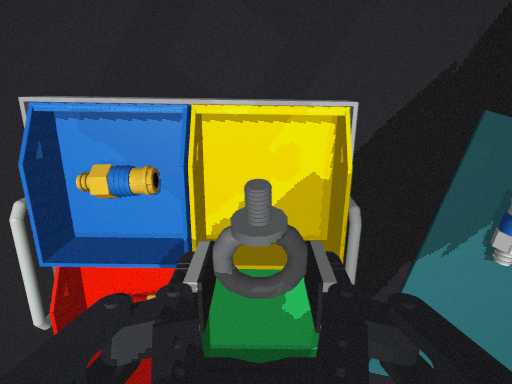

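```bash
python3 -m pendant '[[[0,2,-50,0,30],[0,0,-40,0,30],[0,0,-25,0,30],[0,0,0,0,30],[0,0,0,0,56],[0,0,0,0,56],[0,0,0,0,56]]]'; python3 -m pendant '[[[0,0,40,0,56],[0,0,60,0,56],[0,0,50,0,56],[0,0,0,0,56]]]';python3 -c "from h import *;st()"
```

```text
time_s: 19.05
eef_pos: [0.4775, -0.1371, 0.0154]
eef_rot: [0.001, -0.091, 0.996, -0.001]
wrist_force: [0.1, -0.1, 0.8]
opening: 0.655
time_s: 19.55
eef_pos: [0.4797, -0.1386, 0.1697]
eef_rot: [0.004, -0.091, 0.996, -0.003]
wrist_force: [0.4, -0.1, -0.4]
opening: 0.651
t 19.55 tcp mm [ 479.7 -138.6  169.7] jaw 100.5 tilt [ 0.009 -0.005 -1.   ] open mm 55.6 F [ 0.4 -0.1 -0.4] q6 -2.27
```

```bash
python3 -m pendant '[[[17,54,0,-5,58],[17,54,0,-5,58],[17,54,0,-5,58],[17,54,0,-5,58],[17,54,0,-5,58],[17,54,0,-5,58],[17,54,0,-5,58],[15,54,0,-5,58]]]'; python3 -m pendant '[[[0,0,0,0,58],[0,0,0,0,58]]]'; python3 l.py w8.png guide_bush
```

```text
time_s: 20.55
eef_pos: [0.6106, 0.2968, 0.1632]
eef_rot: [-0.0, 0.256, 0.967, -0.0]
wrist_force: [0.9, 0.0, 0.2]
opening: 0.676
time_s: 20.8
eef_pos: [0.6098, 0.2948, 0.163]
eef_rot: [-0.001, 0.254, 0.967, -0.001]
wrist_force: [0.7, -0.1, -1.1]
opening: 0.677
t 20.8 tcp mm [609.8 294.8 163. ] jaw 60.5 tilt [-0.002 -0.001 -1.   ] open mm 57.8 F [ 0.7 -0.1 -1.1] q6 -0.78
guide_bush 0.69 [0.615 0.295 0.002] [261.704 176.126]
```

View pics/w8.png

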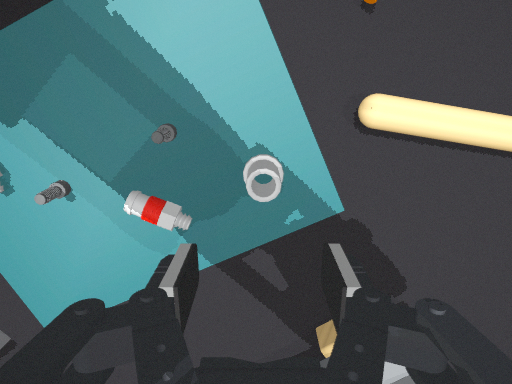

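```bash
python3 -m pendant '[[[2,1,-55,0,58],[0,0,-50,0,58],[0,0,-30,0,58],[0,0,-13,0,58],[0,0,0,0,15],[0,0,0,0,15],[0,0,0,0,15],[0,0,0,0,15]]]'; python3 -m pendant '[[[0,0,30,0,15],[0,0,50,0,15],[0,0,45,0,15],[-3,-55,0,-6,15],[-3,-55,0,-6,15],[-3,-55,0,-6,15],[-3,-55,0,-6,15],[-3,-55,0,-6,15]]]';python3 -m pendant '[[[-3,-55,0,-6,15],[-3,-50,0,-6,15],[-3,-32,0,-6,15],[-2,0,0,-2,15],[0,0,0,0,15],[0,0,0,0,15]]]';python3 l.py w9.png bin_green
```

```text
time_s: 21.9
eef_pos: [0.6139, 0.2964, 0.0182]
eef_rot: [0.001, 0.255, 0.967, 0.001]
wrist_force: [-0.9, -1.7, 5.3]
opening: 0.325
time_s: 22.9
eef_pos: [0.5972, 0.0197, 0.1414]
eef_rot: [0.0, 0.498, 0.867, 0.0]
wrist_force: [0.4, 0.1, -1.8]
opening: 0.323
time_s: 23.65
eef_pos: [0.5866, -0.1145, 0.1412]
eef_rot: [-0.0, 0.639, 0.769, 0.0]
wrist_force: [-0.5, 0.6, -1.7]
opening: 0.325
t 23.65 tcp mm [ 586.6 -114.5  141.2] jaw 10.6 tilt [-0.  0. -1.] open mm 27.7 F [-0.5  0.6 -1.7] q6 -0.58
bin_green 0.57 [ 0.589 -0.114  0.   ] [261.399 178.214]
```

View pics/w9.png

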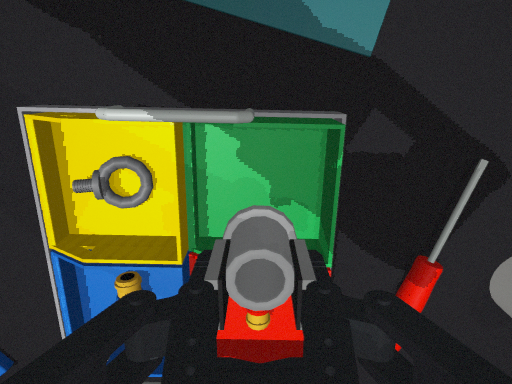

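```bash
python3 -m pendant '[[[0,0,-50,0,15],[0,0,-40,0,15],[0,0,-20,0,15],[0,0,-9,0,15],[0,0,0,0,15],[0,0,0,0,48],[0,0,0,0,48],[0,0,0,0,48]]]'; python3 -m pendant '[[[0,0,40,0,48],[0,0,60,0,48],[0,0,60,0,48],[-40,40,20,0,48],[-40,50,0,0,48],[0,0,0,0,48]]]';python3 - <<'E'
from h import *
st(); c=cam('top'); 
cv2.imwrite('pics/top1.png',cv2.resize(c['img'][110:260,140:420,::-1],(800,429),interpolation=cv2.INTER_CUBIC))
cam('side','side1.png')
E
```

```text
time_s: 24.75
eef_pos: [0.5872, -0.1161, 0.0232]
eef_rot: [0.001, 0.64, 0.769, 0.0]
wrist_force: [-0.2, -0.2, -0.2]
opening: 0.56
time_s: 25.5
eef_pos: [0.5048, -0.024, 0.2024]
eef_rot: [-0.001, 0.638, 0.77, 0.0]
wrist_force: [-0.2, 0.0, -0.2]
opening: 0.561
t 25.5 tcp mm [504.8 -24.  202.4] jaw 10.6 tilt [-0.001  0.001 -1.   ] open mm 47.9 F [-0.2  0.  -0.2] q6 -0.47
```

View pics/top1.png

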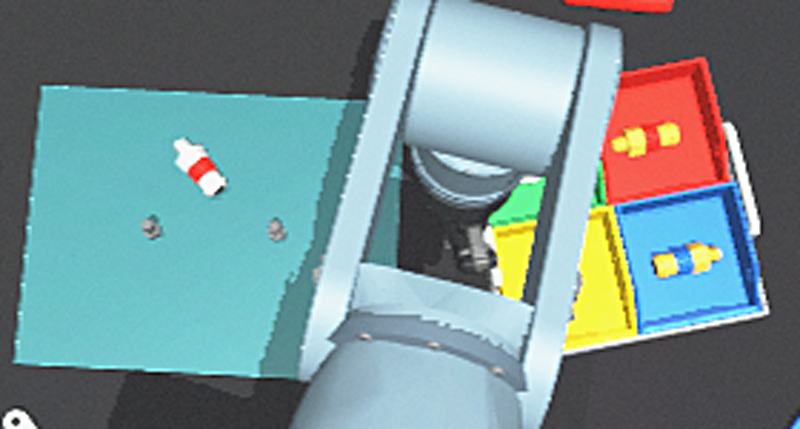

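View pics/side1.png

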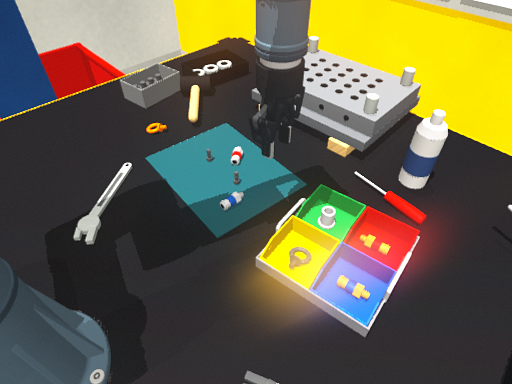

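The side view shows all four parts in their own bins: the bush upright in green (327,216), the eyebolt in yellow (299,259), the red brass coupling in red (375,244) and the blue one in blue (352,287). Both steel couplings (237,155 and 231,200) are where they started, and the arm touches nothing.

```bash
python3 -c "from h import *;print(order.hand_in());st()"
```

```text
the job is handed in; nothing more can be done
None
the job is handed in; nothing more can be done
```

The caddy is packed and the job handed in at about 25.5 s of the 109 s allowed. I placed the parts in the order asked:

1. Brass blue coupling in the blue bin.
2. Brass red coupling in the red bin.
3. Steel eyebolt in the yellow bin.
4. Guide bush in the green bin, standing upright.

**Last checks:** The side picture taken just before hand-in shows each part in its own bin. It also shows the two steel couplings, both cap screws and the orange eyebolt look-alike where they were. The gripper was empty and clear at 0.20 m up, and the wrist force read about 0 N. At the end of each move it had read at most about 6 N.

**Check that fell short:** The arm blocked part of the last top picture. It confirmed only the blue and red bins and the steel red coupling; the yellow and green bins and the steel blue coupling rest on the side view.

The state readout I asked for after handing in was refused, as the job was already closed.

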